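# Find the rocking powder-box cover and press it home

## Task

Four powder boxes stand in the tray under identical covers, and under one of them the cork stopper is not pushed home, so that its cover rocks. Feel for it by pressing near an end of one cover after another until one rocks under the fingertip, then press firmly down on the middle of that cover until stopper and cover are fully home and it lies level. Only press with the fingertips: lift no cover out of its box, and leave the snail, offcut, stone and pot where they are.

Things in the scene. Friction and masses are not known exactly. Their poses are not given: they have to be found in the camera images.
- cover_k: One of four identical covers of brown wood: a flat slab 96 long (its x, roughly away from the robot) x 60 wide (its y) x 8 mm thick, in the mouth of a pale box with 1 mm of play all round. Origin: centre of its underside; z up; the top face is 8 mm above it. Any of the four may be the loose one. A sound one lies on a rebate all round and does not give.
- cover_m: One of four identical covers of brown wood: a flat slab 96 long (its x, roughly away from the robot) x 60 wide (its y) x 8 mm thick, in the mouth of a pale box with 1 mm of play all round. Origin: centre of its underside; z up; the top face is 8 mm above it. Any of the four may be the loose one. 
- cover_r: One of four identical covers of brown wood: a flat slab 96 long (its x, roughly away from the robot) x 60 wide (its y) x 8 mm thick, in the mouth of a pale box with 1 mm of play all round. Origin: centre of its underside; z up; the top face is 8 mm above it. Any of the four may be the loose one. 
- cover_t: One of four identical covers of brown wood: a flat slab 96 long (its x, roughly away from the robot) x 60 wide (its y) x 8 mm thick, in the mouth of a pale box with 1 mm of play all round. Origin: centre of its underside; z up; the top face is 8 mm above it. Any of the four may be the loose one. 
- stopper (a joint): How far the cork stopper under the loose cover (whichever it is) has gone down, m: 0 at the start, 0.003 home. It is 18 mm across, under the cover's middle, and holds it 3 mm above its rebate. A light press (1 N) near an end of that cover tips it 0.08 rad; let go, it falls level. In the middle it gives way at about 14 N (18 N if pressed quickly), and stays down.
- tray: Low fixed paulownia tray, 130 (its x) x 328 (its y) x 26 mm high. The four fixed pale boxes stand in it side by side along its y, 78 mm apart, rims 6 mm wide and 49 to 53 mm above the bench. All four cover tops start 53 mm up, sound ones flush to 3 mm above their rims, the loose one 3 mm above, so looks do not tell. Origin: centre of its underside, at bench height.
- snail: Camellia-wood snail netsuke, loose, 60 x 18 x 40 mm high. Origin: middle of its underside. Not to be disturbed.
- offcut: Rough maple offcut, loose, 62 x 40 x 41 mm high. Origin: middle of its underside. Not to be disturbed.
- stone: Mottled green beach stone, loose, round, 58 mm across, 25 mm high. Origin: middle of its underside. Not to be disturbed.
- pot: Open terracotta hand-warmer pot, loose, round, 96 mm across, 72 mm high. Origin: middle of its underside. Not to be disturbed.
Mind the look-alikes: they are no part of the job. What is shaped like the cover_r but blue is not meant. What is shaped like the part that bears stopper but black is not meant.

How it is judged (in metres and radians):
On the way, in this order (a step that is already met when the one before it is completed fails the run):
1. a fingertip pressing off the middle rocks the loose cover (tilted more than 0.03 rad under the finger) (((angle between cover_k's own z axis and vertical above 0.03 rad and contact force between the fingers and cover_k above 0.2 N) or (angle between cover_m's own z axis and vertical above 0.03 rad and contact force between the fingers and cover_m above 0.2 N) or (angle between cover_r's own z axis and vertical above 0.03 rad and contact force between the fingers and cover_r above 0.2 N) or (angle between cover_t's own z axis and vertical above 0.03 rad and contact force between the fingers and cover_t above 0.2 N))), for 0.05 s.
2. the stopper is pushed home (at least 2.3 of 3 mm) and the covers are level (value of joint stopper above 0.0023 m and angle between each of cover_k, cover_m, cover_r, cover_t's own z axis and vertical below 0.02 rad), for 0.1 s.
At the end, for the whole second after the job is handed in: The stopper is down by at least 2.3 of its 3 mm, every cover lies level (within 0.02 rad), at rest and within 6 mm of where it started, in its own box, and snail, offcut, stone and pot are within 10 mm of their places (all of step 2 and distance of each of cover_k, cover_m, cover_r, cover_t from where it was at the start of the episode below 0.006 m and linear speed of each of cover_k, cover_m, cover_r, cover_t below 0.01 m/s and distance of each of snail, offcut, stone, pot from where it was at the start of the episode below 0.01 m); the robot touches nothing.
It fails at once if a cover is lifted or pulled out of its box (moved more than 8 mm) (distance of any of cover_k, cover_m, cover_r, cover_t from where it was at the start of the episode above 0.008 m).
It fails at once if the snail, offcut, stone or pot is moved by more than 10 mm (distance of any of snail, offcut, stone, pot from where it was at the start of the episode above 0.01 m).
It also fails if it takes over 48 s, if anything falls off the work surface, if the arm or the gripper's body presses on something with over 40 N, if the wrist force passes 120 N, or if a joint passes its speed limit or range.

## Robot

A 6-joint arm with a two-finger parallel gripper is mounted at the origin on the work surface. World frame = base frame: x ahead of the robot, y to its left, z up, the work surface at z = 0. Lengths are in mm, angles in rad, forces in N, time in s.
With the tool pointing down it reaches from about 350 to 775 mm from the base axis. Payload 7.3 kg.
Tool frame: the origin (TCP) lies between the finger pads; the fingertips stand bot.tips_ahead ahead of it and the grasp point (between the pads) lies 6 mm ahead of it (bot.tips_ahead is the distance from the TCP to the fingertips, in mm); z points along the fingers, y is the line along which they close (so a half turn about z gives the same grasp; the last joint's range is limited). The gripper opens to 92 mm and grips with 3 to 60 N. Pads are 19 mm wide; open, the fingers measure 130 mm over their backs; the gripper's body (75 mm by 190 mm) begins 47 mm behind the grasp point.
Start: joints at [-1.248, 0.342, 1.524, -0, 1.275, -0.146], TCP at [237.228, -468.369, 213.041] pointing down, gripper open.
Joint ranges: [-2.53, 2.53], [-0.77, 2.02], [0.04, 2.7], [-1, 4.14], [0.28, 2.66], [-3.11, 3.11]. Speed limits (rad/s): [2.57, 2.57, 3.14, 3.14, 3.14, 3.14].

## Interface

Orientations are given as [roll, pitch, yaw] about the fixed x, y, z axes, in that order (R = Rz(yaw) Ry(pitch) Rx(roll)).
In Python, from plant import bot gives the robot as it stands. The module is installed in compiled form; this text tells all that it offers.
- The arm moves only by the tool step_arm, never from a script. Its argument "targets" is one flat list of numbers, 7 for each row, row after row: the opening, from 0 (shut) to 1 (fully open), then the shift along the tool's x, y, z each as a share of 100 mm, from -1 to 1, then the turn, a rotation vector about the tool's x, y, z each as a share of pi/4 rad, from -1 to 1. A call has 1 to 20 rows; each row is the pose to reach, as a shift and turn from the pose commanded when the call began, along the tool's axes at that moment; what a row does not reach only later rows make up. A row lasts 1/8 s, in which the tool goes at most 62.5 mm and 10.7 degrees, less where a joint would pass 70% of its speed; a pose out of reach is approached as far as the arm can. A call with a number of a shift or a turn outside -1 to 1 is refused whole. A call with a gripper value outside its range is refused whole. The fingers move at their own pace and stop on an object; the grip force is fixed at half the most. Time passes only in rows, so rows that repeat a pose let the fingers close. It gives the time, the measured TCP pose, the force, the opening and the grip force at its end, in the units of the state.
- bot.get_obs(): the state, without advancing time (a new reading comes with each control period).
- bot.capture(name): name is "scene" or "side" or "wrist"; returns (picture, depth): 384x512x3 uint8, blue, green, red; 384x512 float32, mm along the optical axis (not along the pixel's ray), 0 where there is no reading.
- bot.camera_info(name): a dict with "fx", "fy", "cx", "cy" (pixels), "k1" (the pictures are not rectified: a ray, as slopes to the right and down, at radius r is drawn at 1 + k1 r^2 times it, then the intrinsics apply), "camera_from_world" (4x4, takes a point from world to camera coordinates); the wrist camera has in their place "hand_eye" (4x4, takes a point from camera to tool coordinates, whose origin is the TCP and whose axes are the flange's). Camera axes: x right, y down, z forward; pixel columns grow to the right and rows downward; lengths in mm; the calibration is good to about 2 mm. A picture is of the moment at which its call begins: read the wrist's pose just before it. camera_info takes no time and is no camera call.
- bot.close_job(): hands the job in; it is judged then, once.
The state is a dict: "time": time; "joint_positions": joint angles; "dq": joint speeds; "tau": joint torques, N m; "tool_pos": TCP position; "tcp_rot": TCP orientation; "contact_force": force on the tool from outside, world axes, zero at the start; "moment": the same for the moment, N m; "grip_width": finger opening in mm; "finger_force": force on a finger pad.
Only numpy, scipy, OpenCV 4.12 (cv2) and the standard library are available. Lean on these libraries where they do the work, as an engineer would, in place of code of your own. Each camera call takes 0.05 s, during which the arm holds its last target. There are 200 camera calls.

## Working session

There is one attempt and no reset: what is moved stays moved. The work goes in short steps, Python scripts to look and compute and a tool call to move; the robot and the scene stay as the last step left them, time stands still between calls to the robot, and variables do not carry over. Pictures are saved under pics/ and viewed, at most 10 in all, crops included, and the job is handed in when it is done.

Besides the shell and the picture viewer there is one more tool, called after "Emit:" by a JSON object that holds its "op" and its "data", one argument or row to a line. step_arm: Moves the arm, as the interface text tells. Shift numbers are shares of 100 mm and turn numbers shares of pi/4 rad, none past 1 either way. Its arguments: {"type":"object","properties":{"targets":{"type":"array"}},"required":["targets"]}

```bash
mkdir -p pics; cat > h.py <<'E'
import numpy as np,cv2
from plant import bot
def pts(name,d,T=None):
    c=bot.camera_info(name);v,u=np.mgrid[0:384,0:512]
    K=np.array([[c['fx'],0,c['cx']],[0,c['fy'],c['cy']],[0,0,1.]])
    p=cv2.undistortPoints(np.stack([u,v],-1).reshape(-1,1,2).astype(float),K,np.array([c['k1'],0,0,0,0.])).reshape(384,512,2)
    P=np.dstack([p*d[...,None],d,np.ones_like(d)])
    M=np.linalg.inv(c['camera_from_world']) if T is None else T
    return (P@np.array(M).T)[...,:3]
E
python3 - <<'E'
from h import *
print(bot.get_obs(),bot.tips_ahead)
im=[]
for n in('scene','side'):
    p,d=bot.capture(n);im.append(p);np.save(n+'.npy',pts(n,d));cv2.imwrite(n+'.png',p)
    cv2.imwrite(f'pics/{n}.png',p)
E
```

```text
{'time': 0.0, 'joint_positions': array([-1.24802334e+00,  3.42731919e-01,  1.52503222e+00, -2.38059139e-05,
        1.27538094e+00, -1.46017088e-01]), 'dq': array([-1.57837812e-03, -9.77363509e-06,  9.44021439e-04,  1.10360329e-03,
        1.79638133e-03,  3.17146820e-04]), 'tau': array([ 1.82439664e-03, -4.31234944e+01, -2.44215310e+01,  7.18552410e-02,
        5.58847818e-02, -1.23824066e-04]), 'tool_pos': array([ 237.06557556, -467.94477606,  212.33489549]), 'tcp_rot': array([-3.14005344e+00, -2.03354012e-04,  4.68796864e-01]), 'contact_force': array([0.41244585, 1.08830348, 0.48726961]), 'moment': array([ 0.05096032,  0.01493729, -0.01233613]), 'finger_force': 0.0, 'grip_width': 92.03162350836529} 25.0
```

View pics/scene.png

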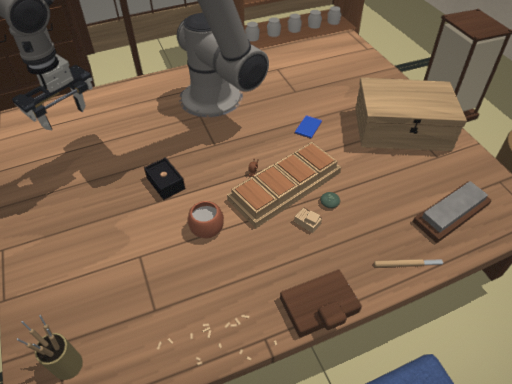

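View pics/side.png

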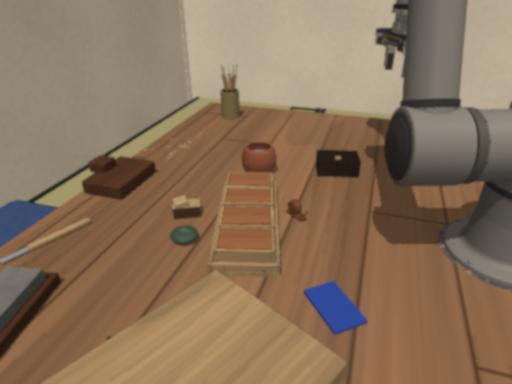

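The scene view shows the tray with four covers at about (253,195), (275,181), (297,169) and (318,157). The snail is at (253,166), the pot at (205,219), the offcut at (308,219) and the stone at (330,200). The blue and black look-alikes stand apart. The side view agrees.

```bash
python3 - <<'E'
from h import *
p=cv2.imread('scene.png');P=np.load('scene.npy')
for n,(u,v) in dict(snail=(253,166),pot=(205,209),offcut=(308,217),stone=(330,200)).items():print(n,P[v,u].round())
roi=np.zeros((384,512),bool);roi[140:222,225:345]=1
m=roi&(P[...,2]>38)&(P[...,2]<65)
f=p.astype(int);print([(p[v,u],P[v,u].round()) for u,v in((253,195),(275,181),(297,169),(318,157),(265,188))])
c=m&(f[...,2]>1.45*f[...,0])&(f[...,2]-f[...,1]>45)
n,l,s,ce=cv2.connectedComponentsWithStats(cv2.erode(c.astype(np.uint8),np.ones((2,2))),connectivity=4)
for i in range(1,n):
    if s[i,4]>80:
        q=P[l==i];r=cv2.minAreaRect(q[:,:2].astype(np.float32));print(s[i,4],ce[i].round(),np.median(q[:,2]).round(1),np.round(r[0]),np.round(r[1]),r[2])
q=P[m];print(cv2.minAreaRect(q[:,:2].astype(np.float32)))
E
```

```text
snail [425.  -2.  38.]
pot [ 536. -185.   50.]
offcut [659.  60.  39.]
stone [620. 150.  25.]
[(array([ 77, 109, 159], dtype=uint8), array([542., -49.,  52.])), (array([ 78, 110, 158], dtype=uint8), array([518.,  27.,  53.])), (array([ 76, 110, 158], dtype=uint8), array([498., 105.,  50.])), (array([ 79, 113, 164], dtype=uint8), array([481., 182.,  55.])), (array([ 89, 119, 144], dtype=uint8), array([525.,  -7.,  45.]))]
358 [316. 156.] 53.0 [473. 180.] [90. 56.] 16.208829879760742
399 [297. 168.] 53.0 [495. 104.] [91. 55.] 16.911930084228516
435 [276. 181.] 52.8 [517.  29.] [92. 54.] 15.301003456115723
465 [254. 194.] 52.9 [539. -46.] [91. 55.] 17.98824691772461
((505.739501953125, 65.11680603027344), (251.73876953125, 319.67437744140625), 47.38536834716797)
```

Emit:
{"op": "step_arm", "data": {
  "targets": [0,0.86,-0.49,0,0,0,0.235,0,0.86,-0.49,0,0,0,0.235,0,0.86,-0.49,0,0,0,0.235]
}}

```text
time: 0.48
tool_pos: [292.8, -383.8, 212.9]
tcp_rot: [-3.141, -0.0, 0.288]
contact_force: [-1.0, -0.4, 0.1]
grip_width: 66.2
finger_force: 0.0
```

Emit:
{"op": "step_arm", "data": {
  "targets": [0,0.99,-0.85,0.3,0,0,0,0,0.99,-0.85,0.3,0,0,0,0,0.99,-0.85,0.3,0,0,0]
}}

```text
time: 0.85
tool_pos: [363.6, -274.2, 182.1]
tcp_rot: [-3.14, 0.001, 0.288]
contact_force: [-0.3, -1.0, -0.0]
grip_width: 36.7
finger_force: 0.0
```

Emit:
{"op": "step_arm", "data": {
  "targets": [0,0.99,-0.85,0.3,0,0,0,0,0.99,-0.85,0.3,0,0,0,0,0.99,-0.85,0.3,0,0,0]
}}

```text
time: 1.23
tool_pos: [435.0, -165.7, 152.2]
tcp_rot: [-3.141, 0.001, 0.288]
contact_force: [-0.3, -1.3, -0.2]
grip_width: 6.5
finger_force: 0.0
```

Emit:
{"op": "step_arm", "data": {
  "targets": [0,0.99,-0.85,0.3,0,0,0,0,0.99,-0.85,0.3,0,0,0,0,0.99,-0.85,0.3,0,0,0,0,0.99,-0.85,0.3,0,0,0,0,0.99,-0.85,0.3,0,0,0]
}}

```text
time: 1.85
tool_pos: [505.1, -59.7, 123.4]
tcp_rot: [3.141, -0.0, 0.282]
contact_force: [-0.2, -1.2, 0.5]
grip_width: 0.3
finger_force: 0.0
```

```bash
python3 - <<'E'
from h import *
from scipy.spatial.transform import Rotation as R
o=bot.get_obs();p,d=bot.capture('wrist');print(o['tool_pos'],o['tcp_rot'],o['contact_force'])
T=np.eye(4);T[:3,:3]=R.from_euler('xyz',o['tcp_rot']).as_matrix();T[:3,3]=o['tool_pos']
P=pts('wrist',d,T@bot.camera_info('wrist')['hand_eye'])
cv2.imwrite('pics/w.png',p)
f=p.astype(int);c=(P[...,2]>40)&(P[...,2]<62)&(f[...,2]-f[...,1]>42)
n,l,s,ce=cv2.connectedComponentsWithStats(cv2.erode(c.astype(np.uint8),np.ones((3,3))),connectivity=4)
for i in range(1,n):
    if s[i,4]>400:
        q=P[l==i];r=cv2.minAreaRect(q[:,:2].astype(np.float32));print(s[i],np.median(q[:,2]).round(1),np.round(r[0]),np.round(r[1]),r[2])
E
```

```text
[505.13913678 -59.74826581 123.44252796] [ 3.14070546e+00 -2.46375040e-04  2.82130827e-01] [-0.2181002  -1.1762021   0.54090661]
[ 216  108   74  111 6906] 53.3 [534. -49.] [103.  66.] 16.558334350585938
[ 128  109   76  106 6747] 53.3 [513.  29.] [99. 63.] 16.539470672607422
[  44  111   81  103 6384] 53.2 [491. 103.] [99. 63.] 16.976341247558594
[   0  112   47  102 3536] 53.1 [473. 168.] [98. 46.] 13.18974781036377
[ 355  133   74   91 1162] 52.4 [ 561. -167.] [41. 90.] 83.18049621582031
```

View pics/w.png

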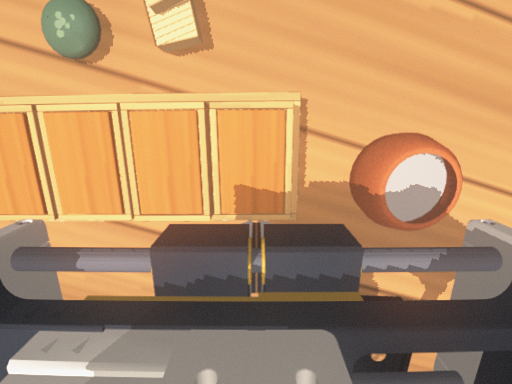

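The wrist view shows the four covers along row 160: A at column 250, B at 165, C at 82, and D at the left edge. The shut fingertips sit at (257,245), just short of A's near end, with the pot to the right.

Emit:
{"op": "step_arm", "data": {
  "targets": [0,0,-0.04,0.3,0,0,0,0,0,-0.04,0.43,0,0,0,0,0,-0.04,0.43,0,0,0,0,0,-0.04,0.43,0,0,0]
}}

```text
time: 2.4
tool_pos: [504.8, -54.4, 80.8]
tcp_rot: [3.141, -0.001, 0.284]
contact_force: [0.1, -0.2, 0.3]
grip_width: 0.5
finger_force: 0.0
```

Emit:
{"op": "step_arm", "data": {
  "targets": [0,0,0,0.01,0,0,0,0,0,0,0.02,0,0,0,0,0,0,0.02,0,0,0]
}}

```text
time: 2.78
tool_pos: [504.3, -53.9, 78.1]
tcp_rot: [3.141, -0.0, 0.284]
contact_force: [-0.5, -0.2, 0.6]
grip_width: 0.6
finger_force: 0.0
```

Emit:
{"op": "step_arm", "data": {
  "targets": [0,0,0,0.01,0,0,0,0,0,0,0.01,0,0,0]
}}

```text
time: 3.02
tool_pos: [504.2, -53.9, 76.9]
tcp_rot: [3.142, 0.0, 0.284]
contact_force: [-0.7, -0.8, -1.3]
grip_width: 0.3
finger_force: 0.0
```

Emit:
{"op": "step_arm", "data": {
  "targets": [0,0,0,0.01,0,0,0,0,0,0,0.01,0,0,0]
}}

```text
time: 3.28
tool_pos: [504.2, -53.9, 75.9]
tcp_rot: [3.142, 0.0, 0.284]
contact_force: [-1.0, -1.0, -0.6]
grip_width: 0.4
finger_force: 0.0
```

Emit:
{"op": "step_arm", "data": {
  "targets": [0,0,0,0.01,0,0,0,0,0,0,0.01,0,0,0]
}}

```text
time: 3.52
tool_pos: [504.2, -53.9, 74.9]
tcp_rot: [-3.142, 0.0, 0.284]
contact_force: [0.1, 0.4, -0.2]
grip_width: 0.5
finger_force: 0.0
```

```bash
python3 - <<'E'
from h import *
o=bot.get_obs();print(o['tool_pos'],o['contact_force'],o['moment'])
p,d=bot.capture('wrist');cv2.imwrite('pics/w2.png',p)
p,d=bot.capture('side');cv2.imwrite('pics/s2.png',cv2.resize(p[150:290,190:320],None,fx=4,fy=4))
E
```

```text
[504.20268876 -53.91763475  74.91278778] [ 0.14434641  0.36970544 -0.22973297] [ 0.03501226 -0.02391107 -0.02345197]
```

View pics/w2.png

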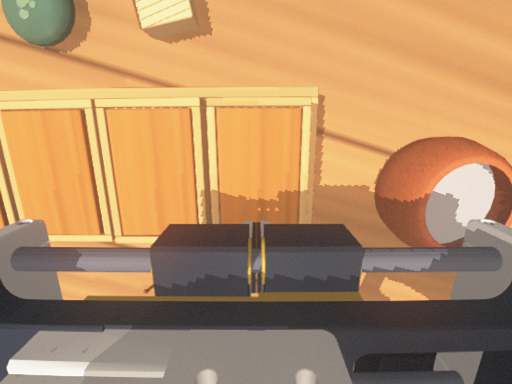

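The fingertips (257,240) are over A's near end. The picture doesn't show whether A is tilted, so I'll fit a plane to each cover top.

```bash
cat >> h.py <<'E'
from scipy.spatial.transform import Rotation as R
def tilt():
    o=bot.get_obs();p,d=bot.capture('wrist');T=np.eye(4);T[:3,:3]=R.from_euler('xyz',o['tcp_rot']).as_matrix();T[:3,3]=o['tool_pos']
    P=pts('wrist',d,T@bot.camera_info('wrist')['hand_eye'])
    a=np.array([.96,.28]);b=np.array([-.28,.96])
    for n,c in dict(A=(536,-47),B=(515,29),C=(493,104),D=(472,180)).items():
        q=P[...,:2]-c;x=q@a;y=q@b
        m=(x>-12)&(x<40)&(abs(y)<20)&(abs(P[...,2]-53)<12)
        if m.sum()>200:
            s=np.linalg.lstsq(np.c_[x[m],y[m],np.ones(m.sum())],P[...,2][m],rcond=None)[0];print(n,m.sum(),s.round(4))
    print(o['time'],o['tool_pos'].round(1),o['contact_force'].round(1))
E
python3 -c "
from h import *
tilt()"
```

```text
A 3957 [-1.40000e-03 -1.00000e-03  5.33864e+01]
B 3896 [-2.90000e-03 -1.70000e-03  5.32789e+01]
C 3687 [-1.20000e-03 -8.00000e-04  5.32035e+01]
3.625 [504.3 -53.9  75. ] [0.5 0.  0.1]
```

```bash
python3 -c "
from h import *
print(bot.tips_ahead)"
```

```text
25.0
```

Emit:
{"op": "step_arm", "data": {
  "targets": [0,0,0,0.01,0,0,0,0,0,0,0.01,0,0,0]
}}

```text
time: 3.92
tool_pos: [504.2, -53.9, 73.9]
tcp_rot: [3.142, 0.0, 0.284]
contact_force: [0.0, 0.4, -0.1]
grip_width: 0.7
finger_force: 0.0
```

Emit:
{"op": "step_arm", "data": {
  "targets": [0,0,0,0.01,0,0,0,0,0,0,0.01,0,0,0]
}}

```text
time: 4.18
tool_pos: [504.2, -53.9, 72.9]
tcp_rot: [-3.142, 0.0, 0.284]
contact_force: [0.4, 0.4, -0.9]
grip_width: 0.3
finger_force: 0.0
```

```bash
python3 -c "
from h import *
tilt()
p,d=bot.capture('side');cv2.imwrite('pics/s3.png',cv2.resize(p[130:290,170:330],None,fx=3.5,fy=3.5))"
```

```text
A 4049 [-8.00000e-04 -1.30000e-03  5.33877e+01]
B 3962 [-3.40000e-03 -1.80000e-03  5.33082e+01]
C 3753 [ 3.00000e-04 -8.00000e-04  5.32088e+01]
4.175 [504.2 -53.9  72.9] [ 0.4  0.4 -0.9]
```

View pics/s3.png

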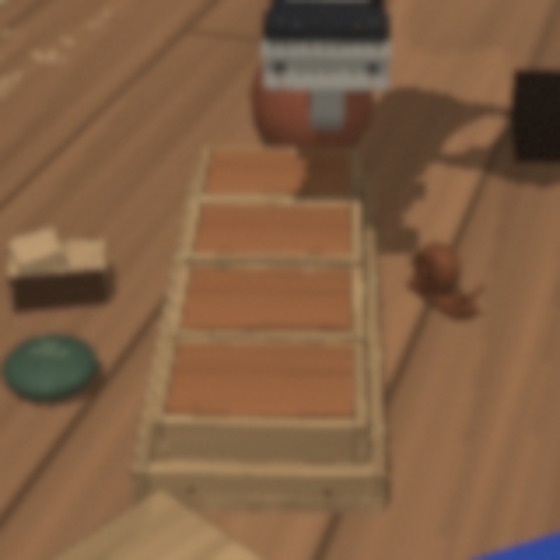

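The side view shows the fingertip, at crop (327,128), still well above cover A (rows 150–195). I'll measure the tip height.

```bash
python3 - <<'E'
from h import *
for n in('side','scene'):
    p,d=bot.capture(n);P=pts(n,d)
    q=P-np.array(bot.get_obs()['tool_pos']);m=(np.hypot(q[...,0],q[...,1])<30)&(P[...,2]>57)&(P[...,2]<200)
    z=P[m][:,2];print(n,m.sum(),np.percentile(z,[0,2,5,20]).round(1))
    i=np.argsort(z)[:12];print(np.c_[P[m][i].round(1),np.argwhere(m)[i]])
E
```

```text
side 108 [87.6 87.8 88.7 98.6]
[[501.2 -49.1  87.6 166.  263. ]
 [507.9 -47.   87.6 166.  260. ]
 [494.5 -50.8  87.7 166.  266. ]
 [505.2 -46.3  88.3 166.  261. ]
 [502.9 -46.5  88.5 166.  262. ]
 [496.2 -48.2  88.7 166.  265. ]
 [491.7 -49.2  88.9 166.  267. ]
 [498.2 -47.   88.9 166.  264. ]
 [509.1 -43.3  89.1 166.  259. ]
 [499.6 -43.5  92.9 165.  263. ]
 [506.1 -41.4  93.  165.  260. ]
 [508.2 -40.3  93.2 165.  259. ]]
scene 306 [ 88.2  93.5  98.2 111.9]
[[514.6 -46.5  88.2 179.  250. ]
 [516.8 -53.1  89.3 180.  248. ]
 [515.  -49.5  89.9 179.  249. ]
 [512.1 -48.3  90.5 178.  249. ]
 [517.  -56.1  90.7 180.  247. ]
 [515.3 -46.6  92.9 178.  250. ]
 [513.3 -42.9  93.4 177.  251. ]
 [518.2 -53.5  94.7 179.  248. ]
 [512.4 -39.6  95.  176.  252. ]
 [518.  -56.3  95.7 179.  247. ]
 [516.1 -52.7  96.3 178.  248. ]
 [515.  -46.4  96.5 177.  250. ]]
```

The tips are about 14 mm behind the reported TCP rather than 25 mm ahead of it, so they still hang about 33 mm above the cover. I'll go further down and confirm by contact.

Emit:
{"op": "step_arm", "data": {
  "targets": [0,0,0,0.12,0,0,0,0,0,0,0.22,0,0,0,0,0,0,0.22,0,0,0]
}}

```text
time: 4.75
tool_pos: [503.4, -53.7, 49.7]
tcp_rot: [-3.14, 0.002, 0.284]
contact_force: [-0.6, 0.2, -0.1]
grip_width: 0.6
finger_force: 0.0
```

```bash
python3 - <<'E'
from h import *
tilt()
for n in('side','scene'):
    p,d=bot.capture(n);P=pts(n,d)
    q=P-np.array(bot.get_obs()['tool_pos']);m=(np.hypot(q[...,0],q[...,1])<30)&(P[...,2]>57)&(P[...,2]<200)
    z=P[m][:,2];print(n,m.sum(),np.percentile(z,[0,2,5,20]).round(1))
    i=np.argsort(z)[:6];print(np.c_[P[m][i].round(1),np.argwhere(m)[i]])
    if n=='scene':
        m=(np.hypot(P[...,0]-540,P[...,1]+187)<55)&(P[...,2]>30)&(P[...,2]<85);print('pot',np.percentile(P[m],[1,50,99],axis=0).round())
    else:cv2.imwrite('pics/s4.png',cv2.resize(p[130:290,170:330],None,fx=3.5,fy=3.5))
E
```

```text
A 5133 [-2.00000e-04 -6.00000e-04  5.33748e+01]
B 5075 [-1.80000e-03 -1.20000e-03  5.33045e+01]
C 3861 [-9.00000e-04 -3.10000e-03  5.32213e+01]
4.75 [503.4 -53.7  49.7] [-0.6  0.2 -0.1]
side 108 [64.4 64.9 65.5 75.1]
[[503.2 -48.   64.4 175.  262. ]
 [496.4 -49.7  64.5 175.  265. ]
 [509.7 -44.9  64.9 175.  259. ]
 [507.3 -45.3  65.  175.  260. ]
 [505.  -45.6  65.3 175.  261. ]
 [493.7 -48.8  65.4 175.  266. ]]
scene 440 [57.3 72.9 79.2 98.5]
[[530.1 -41.6  57.3 190.  254. ]
 [514.1 -46.7  67.8 184.  250. ]
 [513.1 -43.3  69.3 183.  251. ]
 [514.9 -50.   70.  184.  249. ]
 [513.6 -46.5  71.2 183.  250. ]
 [515.  -52.9  71.3 184.  248. ]]
pot [[ 519. -237.   43.]
 [ 548. -189.   50.]
 [ 593. -150.   74.]]
```

View pics/s4.png

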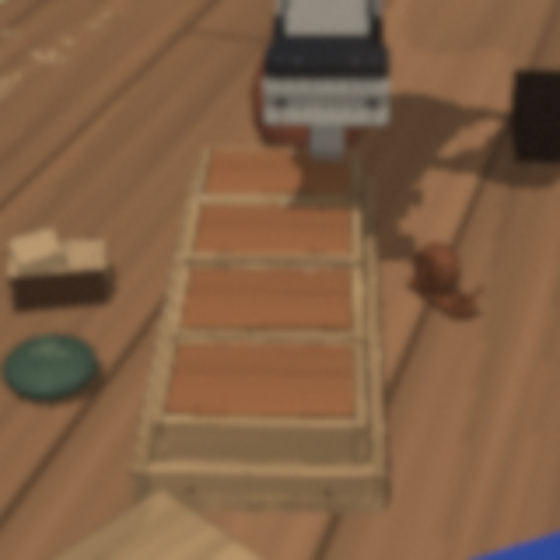

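The fingertip, now at crop (327,155), is about 10 mm above cover A, which agrees with the measured offset. I'll step down until it touches.

Emit:
{"op": "step_arm", "data": {
  "targets": [0,0,0,0.04,0,0,0,0,0,0,0.07,0,0,0,0,0,0,0.07,0,0,0]
}}

```text
time: 5.28
tool_pos: [504.1, -53.9, 43.8]
tcp_rot: [-3.141, 0.0, 0.284]
contact_force: [0.7, 0.7, 0.3]
grip_width: 0.2
finger_force: 0.0
```

Emit:
{"op": "step_arm", "data": {
  "targets": [0,0,0,0.01,0,0,0,0,0,0,0.01,0,0,0]
}}

```text
time: 5.52
tool_pos: [504.3, -53.9, 43.0]
tcp_rot: [3.141, -0.0, 0.284]
contact_force: [0.7, -0.3, 0.2]
grip_width: 0.4
finger_force: 0.0
```

Emit:
{"op": "step_arm", "data": {
  "targets": [0,0,0,0.01,0,0,0,0,0,0,0.01,0,0,0]
}}

```text
time: 5.78
tool_pos: [504.3, -53.9, 42.0]
tcp_rot: [3.142, -0.0, 0.284]
contact_force: [0.1, -0.2, 0.7]
grip_width: 0.5
finger_force: 0.0
```

Emit:
{"op": "step_arm", "data": {
  "targets": [0,0,0,0.01,0,0,0,0,0,0,0.01,0,0,0]
}}

```text
time: 6.02
tool_pos: [504.2, -53.9, 41.0]
tcp_rot: [-3.142, 0.0, 0.284]
contact_force: [-1.3, -1.0, -0.3]
grip_width: 0.6
finger_force: 0.0
```

Emit:
{"op": "step_arm", "data": {
  "targets": [0,0,0,0.01,0,0,0,0,0,0,0.01,0,0,0]
}}

```text
time: 6.28
tool_pos: [504.2, -53.9, 39.9]
tcp_rot: [3.142, 0.0, 0.284]
contact_force: [0.6, 0.5, -0.2]
grip_width: 0.7
finger_force: 0.0
```

Emit:
{"op": "step_arm", "data": {
  "targets": [0,0,0,0.01,0,0,0,0,0,0,0.01,0,0,0]
}}

```text
time: 6.52
tool_pos: [504.3, -53.9, 39.1]
tcp_rot: [3.141, -0.0, 0.284]
contact_force: [-0.2, -0.1, 1.5]
grip_width: 0.5
finger_force: 0.7
```

Emit:
{"op": "step_arm", "data": {
  "targets": [0,0,0,0.01,0,0,0,0,0,0,0.01,0,0,0]
}}

```text
time: 6.78
tool_pos: [504.4, -53.9, 39.0]
tcp_rot: [3.141, -0.0, 0.284]
contact_force: [-1.9, 0.1, 10.7]
grip_width: 0.6
finger_force: 5.4
```

```bash
python3 -c "
from h import *
tilt()"
```

```text
A 5811 [-1.80000e-03 -3.00000e-04  5.33902e+01]
B 5708 [-1.90000e-03  1.00000e-04  5.32937e+01]
C 2940 [-2.20000e-03 -3.10000e-03  5.31904e+01]
6.775 [504.4 -53.9  39. ] [-1.9  0.1 10.7]
```

A is sound: it gave 10.7 N without tilting, with contact at TCP z≈39. Next is B.

Emit:
{"op": "step_arm", "data": {
  "targets": [0,0,0,-0.08,0,0,0,0,0,-0.4,-0.08,0,0,0,0,0,-0.79,-0.08,0,0,0,0,0,-0.79,-0.08,0,0,0,0,0,-0.79,-0.02,0,0,0,0,0,-0.79,-0.01,0,0,0,0,0,-0.79,0,0,0,0,0,0,-0.79,0,0,0,0]
}}

```text
time: 7.82
tool_pos: [482.6, 21.3, 39.0]
tcp_rot: [-3.142, -0.001, 0.283]
contact_force: [-3.0, 3.4, 14.7]
grip_width: 0.4
finger_force: 6.9
```

B is sound too. Next is C.

Emit:
{"op": "step_arm", "data": {
  "targets": [0,0,0,-0.08,0,0,0,0,0,-0.4,-0.08,0,0,0,0,0,-0.79,-0.08,0,0,0,0,0,-0.79,-0.08,0,0,0,0,0,-0.79,-0.02,0,0,0,0,0,-0.79,-0.01,0,0,0,0,0,-0.79,0,0,0,0,0,0,-0.79,0,0,0,0]
}}

```text
time: 8.82
tool_pos: [460.2, 97.2, 38.0]
tcp_rot: [3.141, 0.0, 0.283]
contact_force: [0.0, -0.1, 1.1]
grip_width: 0.2
finger_force: 0.3
```

C gives way with only 1.1 N. I'll press a little further for a clear tilt and check it.

Emit:
{"op": "step_arm", "data": {
  "targets": [0,0,0,0.01,0,0,0,0,0,0,0.01,0,0,0]
}}

```text
time: 9.07
tool_pos: [460.3, 97.4, 37.6]
tcp_rot: [3.141, -0.001, 0.284]
contact_force: [-1.4, -1.7, 6.5]
grip_width: 0.6
finger_force: 3.1
```

```bash
python3 -c "
from h import *
tilt()"
```

```text
A 2004 [-2.90000e-03  6.80000e-03  5.34289e+01]
B 5750 [-2.40000e-03 -1.70000e-03  5.34465e+01]
C 5998 [ 6.94000e-02 -4.00000e-03  5.38749e+01]
D 5824 [-2.10000e-03 -1.00000e-03  5.32963e+01]
9.075 [460.3  97.4  37.6] [-1.4 -1.7  6.5]
```

C is rocking, at 0.07 rad under the finger. Next I lift, go to the middle and press down slowly.

Emit:
{"op": "step_arm", "data": {
  "targets": [0,0,0,-0.06,0,0,0,0,0,0,-0.08,0,0,0,0,0.33,0.02,-0.08,0,0,0,0,0.33,0.02,-0.08,0,0,0,0,0.33,0.02,-0.03,0,0,0,0,0.33,0.02,-0.02,0,0,0,0,0.33,0.02,-0.01,0,0,0,0,0.33,0.02,-0.01,0,0,0]
}}

```text
time: 10.12
tool_pos: [491.4, 105.1, 38.7]
tcp_rot: [-3.142, 0.0, 0.284]
contact_force: [-3.6, -0.5, 11.1]
grip_width: 0.7
finger_force: 5.2
```

```bash
python3 -c "
from h import *
tilt()"
```

```text
A 1596 [1.40000e-03 5.30000e-03 5.34066e+01]
B 4546 [-7.00000e-04 -1.10000e-03  5.34795e+01]
C 3385 [-3.79000e-02  1.20000e-03  5.41729e+01]
D 4599 [-8.00000e-04 -1.80000e-03  5.33497e+01]
10.125 [491.4 105.1  38.7] [-3.6 -0.5 11.1]
```

```bash
sed -i 's/(x>-12)&(x<40)/(x>18)\&(x<43)/' h.py; python3 -c "
from h import *
tilt()
p,d=bot.capture('wrist');cv2.imwrite('pics/w5.png',p)"
```

```text
A 1265 [-6.70000e-03 -1.60000e-03  5.36999e+01]
B 2536 [-2.70000e-03  4.00000e-04  5.35288e+01]
C 2589 [-4.70000e-03 -4.90000e-03  5.31779e+01]
D 2548 [-2.60000e-03 -2.30000e-03  5.33683e+01]
10.175 [491.4 105.1  38.7] [-2.2  0.1 10.5]
```

View pics/w5.png

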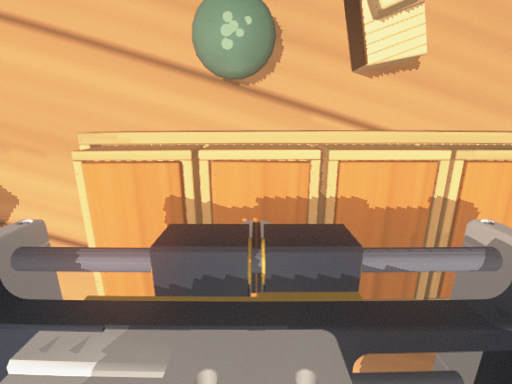

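Cover C (columns 212–312) is level under the fingertip at (257,240), still standing 53 mm up with 11 N on it. I'll press deeper.

Emit:
{"op": "step_arm", "data": {
  "targets": [0,0,0,0.005,0,0,0,0,0,0,0.005,0,0,0,0,0,0,0.01,0,0,0,0,0,0,0.01,0,0,0]
}}

```text
time: 10.78
tool_pos: [491.4, 105.1, 38.0]
tcp_rot: [-3.142, 0.0, 0.284]
contact_force: [-3.4, 0.8, 13.0]
grip_width: 0.4
finger_force: 6.6
```

Emit:
{"op": "step_arm", "data": {
  "targets": [0,0,0,0.005,0,0,0,0,0,0,0.005,0,0,0,0,0,0,0.01,0,0,0,0,0,0,0.01,0,0,0]
}}

```text
time: 11.28
tool_pos: [491.4, 105.1, 37.1]
tcp_rot: [-3.142, 0.0, 0.284]
contact_force: [-4.3, -0.9, 14.0]
grip_width: 0.5
finger_force: 6.7
```

Emit:
{"op": "step_arm", "data": {
  "targets": [0,0,0,0.005,0,0,0,0,0,0,0.005,0,0,0,0,0,0,0.01,0,0,0,0,0,0,0.01,0,0,0]
}}

```text
time: 11.78
tool_pos: [491.4, 105.1, 36.1]
tcp_rot: [-3.142, 0.0, 0.284]
contact_force: [-3.3, -0.1, 13.2]
grip_width: 0.3
finger_force: 6.9
```

It is giving way at about 14 N. I'll continue to a hard stop.

Emit:
{"op": "step_arm", "data": {
  "targets": [0,0,0,0.005,0,0,0,0,0,0,0.005,0,0,0,0,0,0,0.01,0,0,0,0,0,0,0.01,0,0,0]
}}

```text
time: 12.28
tool_pos: [491.5, 105.1, 36.0]
tcp_rot: [3.141, -0.0, 0.284]
contact_force: [-6.5, -1.1, 22.2]
grip_width: 0.5
finger_force: 11.1
```

Emit:
{"op": "step_arm", "data": {
  "targets": [0,0,0,0.005,0,0,0,0,0,0,0.01,0,0,0,0,0,0,0.01,0,0,0]
}}

```text
time: 12.65
tool_pos: [491.5, 105.1, 35.8]
tcp_rot: [3.141, -0.001, 0.285]
contact_force: [-9.7, -1.5, 32.0]
grip_width: 0.6
finger_force: 15.8
```

It has bottomed out, 3 mm down at 32 N. I'll lift clear and check.

Emit:
{"op": "step_arm", "data": {
  "targets": [0,0,0,-0.1,0,0,0,0,0,0,-0.4,0,0,0,0,0,0,-0.8,0,0,0,0,0,0,-1,0,0,0,0,0,0,-1,0,0,0,0,0,0,-1,0,0,0]
}}

```text
time: 13.4
tool_pos: [491.2, 105.0, 131.8]
tcp_rot: [-3.141, 0.002, 0.284]
contact_force: [0.1, -0.4, 0.4]
grip_width: 0.8
finger_force: 0.0
```

```bash
python3 - <<'E'
from h import *
tilt()
p,d=bot.capture('scene');P=pts('scene',d);Q=np.load('scene.npy')
for n,(u,v) in dict(snail=(253,166),pot=(205,209),offcut=(308,217),stone=(330,200)).items():print(n,Q[v,u].round(),P[v,u].round())
E
```

```text
A 1054 [-1.40000e-03  1.40000e-03  5.34997e+01]
B 1085 [ 1.800e-03 -8.000e-04  5.338e+01]
C 1087 [-7.90000e-03 -3.50000e-03  5.07111e+01]
D 1089 [-4.3000e-03  1.8000e-03  5.3448e+01]
13.4 [491.2 105.  131.8] [ 0.1 -0.4  0.4]
snail [425.  -2.  38.] [424.  -2.  36.]
pot [ 536. -185.   50.] [ 532. -184.   45.]
offcut [659.  60.  39.] [658.  60.  38.]
stone [620. 150.  25.] [619. 150.  24.]
```

Cover C is level and about 3 mm lower, and nothing else has moved, so I'm handing in.

```bash
python3 -c "
from plant import bot
print(bot.close_job())"
```

```text
the job is handed in; nothing more can be done
None
```

The third box from the right (robot's view) had the loose cover: it rocked about 0.07 rad under the fingertip, and pressing its middle took it about 3 mm down to a hard stop, where it lies level; the other covers and the loose objects showed no movement, and the job is handed in (no verdict was returned).

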